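# Lay down, tray and log the end covers

### The arm

A 6-joint arm with a two-finger parallel gripper is mounted at the origin on the work surface. World frame = base frame: x ahead of the robot, y to its left, z up, the work surface at z = 0. Lengths are in m, angles in rad, forces in N, time in s.
With the tool pointing down it reaches from about 0.3 to 0.775 m from the base axis. Payload 14.6 kg.
Tool frame: the origin (TCP) lies on the centre line of the jaws, within the pads' length; the fingertips stand 11 mm ahead of it and the grasp point (between the pads) lies 8 mm behind it; y points along the fingers, x is the direction in which the jaws open and shut, and the axes are right-handed (so a half turn about y gives the same grasp; the last joint's range is limited). The gripper opens to 94 mm and grips with 3 to 60 N. Pads are 16 mm wide; open, the fingers measure 119 mm over their backs; the gripper's body (75 mm by 177 mm) begins 78 mm behind the grasp point.
Start: joints at [-1.309, 0.3, 1.521, -0, 1.321, -0.067], TCP at [0.178, -0.521, 0.216] pointing down, gripper open.
Joint ranges: [-3.03, 3.03], [-0.79, 2.21], [0.23, 2.52], [-1.04, 4.18], [0, 3.07], [-2.55, 2.55]. Speed limits (rad/s): [2.22, 2.22, 2.57, 3.14, 3.14, 3.14].

### API

Orientations are given as [roll, pitch, yaw] about the fixed x, y, z axes, in that order (R = Rz(yaw) Ry(pitch) Rx(roll)).
In Python, from station import ctrl, imaging gives the robot as it stands. The module is installed in compiled form; this text tells all that it offers.
- The arm moves only by the tool apply_moves, never from a script. Its argument "deltas" is a list of rows, each an object with "dp": the shift along the tool's x, y, z in m, a list of three; "roll": the turn about the tool's y in rad; "grip": the closure, from -1 (fully open) to 1 (shut). In form: [{"dp": [tx, ty, tz], "roll": roll, "grip": grip}, ...]. A call has 1 to 10 rows; each row shifts and turns the commanded pose from where the row before left it, along the tool's axes as they then stand; what a row does not reach is not made up. A row lasts 1/8 s, in which the tool goes at most 62.5 mm and 10.7 degrees, less where a joint would pass 70% of its speed; a pose out of reach is approached as far as the arm can. A call with a gripper value outside its range is refused whole. The fingers move at their own pace and stop on an object; "newtons" is the grip in N (left out, the last holds). Time passes only in rows, so rows that do not move let the fingers close. It gives the time, the measured TCP pose, the force and the opening at its end, in the units of the state.
- ctrl.get_obs(): the state, without advancing time (a new reading comes with each control period).
- imaging.camera(name): name is "scene" or "side" or "wrist"; returns the picture (480x640x3 uint8, blue, green, red); there is no depth.
- imaging.camera_info(name): a dict with "K" (3x3 intrinsics, pixels), "world_from_camera" (4x4, takes a point from camera to world coordinates). Camera axes: x right, y down, z forward; pixel columns grow to the right and rows downward; lengths in m; the calibration is good to about 2 mm. A picture is of the moment at which its call begins: read the wrist's pose just before it. camera_info takes no time and is no camera call; for the wrist camera it gives the pose at the moment of the call.
- ctrl.hand_in(): hands the job in, once; it reports no verdict.
The state is a dict: "time_s": time; "qpos": joint angles; "joint_vel": joint speeds; "tau": joint torques, N m; "ee_pos": TCP position; "eef_rot": TCP orientation; "force": force on the tool from outside, world axes, zero at the start; "moment": the same for the moment, N m; "grip_width": finger opening in m.
Only numpy, scipy, OpenCV 4.12 (cv2) and the standard library are available. Lean on these libraries where they do the work, as an engineer would, in place of code of your own. Each camera call takes 0.05 s, during which the arm holds its last target. There are 200 camera calls.

### The job

The end covers have been left standing on edge on the bench: with a light push tip each one over onto its flat back with the green boss up, never picking it up or carrying it while it is on edge, then put all of them in the blue tray, lying flat side by side, boss up. When all are in the tray, log the batch by pressing the red recessed button of the logger fully in with the tip of the held stylus, hold it in for about half a second, let it spring back, and lay the stylus back on its black mat. Leave everything else on the bench alone.

Things in the scene. Friction and masses are not known exactly. Their poses are not given: they have to be found in the camera images.
- cover1_mid (a point): End cover (2 or 3 of 3 are there), 0.2 kg: square aluminium plate 70 x 70 x 14 mm, square green boss 28 x 28 mm, 30 mm high, on its front. Point: plate's centre; x out of the front (boss at x 7 to 37 mm), y, z along the edges. Starts on edge on the bench, z up, x level, centre 35 mm high; tilted back (to -x) about 14 deg it falls on its flat back: x up, centre 7 mm above its support.
- cover2_mid (a point): End cover (2 or 3 of 3 are there), 0.2 kg: square aluminium plate 70 x 70 x 14 mm, square green boss 28 x 28 mm, 30 mm high, on its front. Point: plate's centre; x out of the front (boss at x 7 to 37 mm), y, z along the edges. Starts on edge on the bench, z up, x level, centre 35 mm high; tilted back (to -x) about 14 deg it falls on its flat back: x up, centre 7 mm above its support.
- cover3_mid (a point): End cover (2 or 3 of 3 are there), 0.2 kg: square aluminium plate 70 x 70 x 14 mm, square green boss 28 x 28 mm, 30 mm high, on its front. Point: plate's centre; x out of the front (boss at x 7 to 37 mm), y, z along the edges. Starts on edge on the bench, z up, x level, centre 35 mm high; tilted back (to -x) about 14 deg it falls on its flat back: x up, centre 7 mm above its support.
- tray: Fixed blue collecting tray, 186 x 186 mm outside, 178 x 178 mm inside, floor 4 mm thick, rim 16 mm above the bench; holds up to four covers side by side, 2 x 2. Origin: centre of its underside, x and y along its sides, z up.
- stylus_mid (a point): Pressing stylus lying on the mat: red square handle 22 x 22 x 90 mm with a 9 mm round steel shaft, rounded at the tip; 60 g. This point is the centre of the handle (11 mm above what it lies on); x points along the shaft towards the tip.
- stylus_tip (a point): The stylus's tip, 105 mm from the handle's centre along its x.
- mat: Fixed black rubber stylus mat with yellow edges, 200 x 100 x 3 mm. Origin: centre of its underside, x along its length.
- logger: Fixed grey batch logger, 100 (x) x 170 (y) x 85 mm high, green display on top. Origin: centre of its underside; x from its front (facing the robot) to its back. Mid-front a notch 26 mm wide with yellow edges, open to the front and above, 40 mm deep, its floor 35 mm above the bench; the red button is at its back.
- btn_face (a point): Centre of the front face of the red spring button, a 20 mm round plunger recessed 26 mm behind the logger's front face, 56 mm above the bench; x is the direction in which it is pressed (level, into the logger).
- btn (a joint): Travel of the red button: 0 out, 0.010 m fully in; spring, about 4.4 N at full travel; springs back when let go.
- tape: Bystander: yellow tape roll, 84 mm across, 22 mm high.
- driver: Bystander: yellow screwdriver lying on the bench.
- terminal: Bystander: green terminal block on a piece of rail, 42 x 75 x 45 mm.
- relay: Bystander: blue relay 50 x 40 x 61 mm.
- reel: Bystander: orange wire reel without wire, 90 mm across, 55 mm high.
- tin: Bystander: small blue tin, 54 mm across, 60 mm high.
Not all that is in view belongs to the job. What is shaped like the part that bears cover2_mid but purple is not meant.

How it is judged:
On the way, in this order (a step that is already met when the one before it is completed fails the run):
1. every cover has been tipped onto its flat back, boss up (angle between each of cover1_mid, cover2_mid, cover3_mid's own x axis and vertical below 0.12 rad and height (world z) of each of cover1_mid, cover2_mid, cover3_mid below 0.02 m), for 0.2 s.
2. every cover lies flat in the tray, boss up (all of step 1 and x of cover1_mid in the frame of tray between -0.058 and 0.058 m and y of cover1_mid in the frame of tray between -0.058 and 0.058 m and x of cover2_mid in the frame of tray between -0.058 and 0.058 m and y of cover2_mid in the frame of tray between -0.058 and 0.058 m and x of cover3_mid in the frame of tray between -0.058 and 0.058 m and y of cover3_mid in the frame of tray between -0.058 and 0.058 m), for 0.2 s.
3. with the covers in the tray, the button is pressed in by the stylus (over 6 of its 10 mm) for 0.2 s (all of step 2 and value of joint btn above 0.006 m and contact force between stylus and btn above 0.5 N and contact force between the fingers and stylus above 0.5 N), for 0.2 s.
At the end, for the whole second after the job is handed in: every cover at rest in the tray, boss up, within 7 degrees of flat, plate's centre under 20 mm high and within 58 mm of the tray's middle along each side; button out (under 1.5 mm); stylus at rest, handle's centre over the mat and under 20 mm high (all of step 2 and linear speed of each of cover1, cover2, cover3, stylus below 0.02 m/s and value of joint btn below 0.0015 m and x of stylus_mid in the frame of mat between -0.1 and 0.1 m and y of stylus_mid in the frame of mat between -0.05 and 0.05 m and height (world z) of stylus_mid below 0.02 m); the robot touches nothing.
It fails at once if a cover on edge is pushed with more than 15 N ((angle between cover1_mid's own x axis and vertical above 1 rad and contact force between the fingers and cover1 above 15 N) or (angle between cover2_mid's own x axis and vertical above 1 rad and contact force between the fingers and cover2 above 15 N) or (angle between cover3_mid's own x axis and vertical above 1 rad and contact force between the fingers and cover3 above 15 N)).
It fails at once if a cover on edge is lifted off the bench (its centre over 60 mm) ((angle between cover1_mid's own x axis and vertical above 1 rad and height (world z) of cover1_mid above 0.06 m and contact force between the fingers and cover1 above 0.5 N) or (angle between cover2_mid's own x axis and vertical above 1 rad and height (world z) of cover2_mid above 0.06 m and contact force between the fingers and cover2 above 0.5 N) or (angle between cover3_mid's own x axis and vertical above 1 rad and height (world z) of cover3_mid above 0.06 m and contact force between the fingers and cover3 above 0.5 N)).
It fails at once if a bystander is moved more than 40 mm (distance of any of tape, driver, terminal, relay, reel, tin from where it was at the start of the episode above 0.04 m).
Of cover1, cover2, cover3 only 2 to 3 are there at a start; the rules pass over those that are not, and their reading is None.
At some moment in a run one of stylus may be knocked a few centimetres aside while the robot is not near it.
Once in a run the grip may slacken for a moment while it holds something.
It also fails if it takes over 210 s, if anything falls off the work surface, if the arm or the gripper's body presses on something with over 40 N, if the wrist force passes 120 N, or if a joint passes its speed limit or range.

## Working session

There is one attempt and no reset: what is moved stays moved. The work goes in short steps, Python scripts to look and compute and a tool call to move; the robot and the scene stay as the last step left them, time stands still between calls to the robot, and variables do not carry over. Pictures are saved under pics/ and viewed, about 12 in all and at most 16, crops included, and the job is handed in when it is done.

Besides the shell and the picture viewer there is one more tool, called after ">>>" as name([rows], argument=value, ...), one row to a line, values as JSON. apply_moves: Moves the arm, as the interface text tells. Its arguments: {"type":"object","properties":{"deltas":{"type":"array"},"newtons":{"type":"number"}},"required":["deltas"]}

```bash
mkdir -p pics
cat > h.py <<'E'
import numpy as np, cv2
from station import ctrl, imaging
def snap(n,f):
    im=imaging.camera(n); cv2.imwrite('pics/'+f,im); return im
def ray(n,uv,z,info=None):
    i=info or imaging.camera_info(n); K=np.array(i['K']);T=np.array(i['world_from_camera'])
    d=T[:3,:3]@np.linalg.inv(K)@np.array([uv[0],uv[1],1.]);o=T[:3,3]
    return o+d*(z-o[2])/d[2]
def proj(n,p,info=None):
    i=info or imaging.camera_info(n); K=np.array(i['K']);T=np.linalg.inv(np.array(i['world_from_camera']))
    c=K@(T[:3,:3]@np.array(p)+T[:3,3]); return c[:2]/c[2]
E
python3 - <<'E'
from h import *
np.set_printoptions(precision=4,suppress=True)
print(ctrl.get_obs())
for n in('scene','side'):
    snap(n,n+'1.png'); i=imaging.camera_info(n); print(n,np.array(i['K']),np.array(i['world_from_camera']))
i=imaging.camera_info('wrist');print(np.array(i['K']),np.array(i['world_from_camera']))
E
```

```text
{'time_s': 0.0, 'qpos': array([-1.3086,  0.3005,  1.5216,  0.    ,  1.3207, -0.0666]), 'joint_vel': array([-0.0004,  0.0014,  0.0008,  0.0011, -0.0004, -0.0011]), 'tau': array([ -0.0004, -53.1807, -35.2734,   0.0708,   0.0244,  -0.    ]), 'ee_pos': array([ 0.1775, -0.5203,  0.2159]), 'eef_rot': array([-1.5707,  0.0012, -1.242 ]), 'force': array([0.4129, 0.2556, 0.1001]), 'moment': array([-0.0018, -0.0462, -0.011 ]), 'grip_width': 0.09380651815140059}
scene [[585.2085   0.     319.8487]
 [  0.     585.2085 241.3395]
 [  0.       0.       1.    ]] [[ 0.514   0.6513 -0.5582  1.3729]
 [ 0.8578 -0.3952  0.3287 -0.5188]
 [-0.0065 -0.6478 -0.7618  1.1932]
 [ 0.      0.      0.      1.    ]]
side [[620.7637   0.     320.9981]
 [  0.     620.7637 240.8555]
 [  0.       0.       1.    ]] [[-0.7169 -0.4436  0.5379 -0.2093]
 [-0.6969  0.4769 -0.5356  0.7191]
 [-0.019  -0.7588 -0.6511  0.976 ]
 [ 0.      0.      0.      1.    ]]
[[361.8494   0.     319.2467]
 [  0.     361.8494 243.7973]
 [  0.       0.       1.    ]] [[ 0.3225 -0.9138 -0.2469  0.2492]
 [-0.9466 -0.3114 -0.0839 -0.4961]
 [-0.0002  0.2608 -0.9654  0.3834]
 [ 0.      0.      0.      1.    ]]
```

View pics/scene1.png

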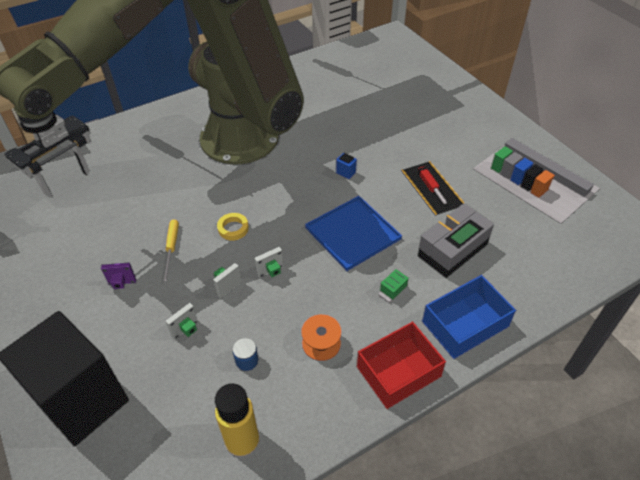

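View pics/side1.png

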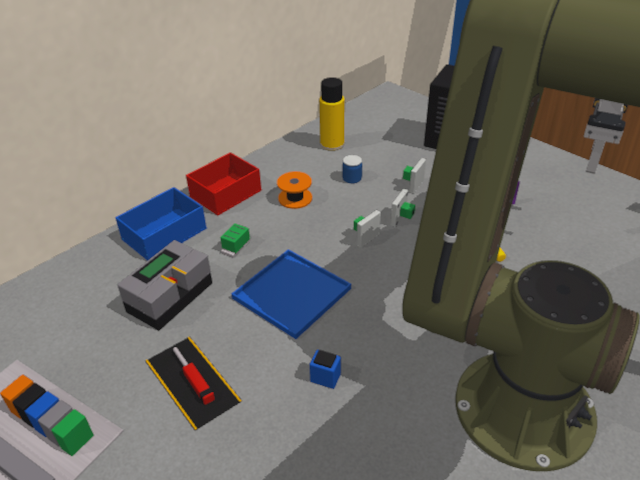

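Candidates (scene view): covers are white/green at (182,322), (227,277) and (268,264). Look-alikes are the purple part (118,273) and the green terminal (394,284). The tray is the flat blue one at (353,232), not the deep blue bin (468,315). The stylus is at (433,183) and the logger at (456,238). Next I'll check them in a close crop.

Run:
```python
from h import *
a=cv2.imread('pics/scene1.png')[215:350,90:300]; b=cv2.imread('pics/side1.png')[130:250,330:470]
cv2.imwrite('pics/crop1.png',np.vstack([cv2.resize(a,(630,405),interpolation=2)]))
np.set_printoptions(precision=3,suppress=True)
for n in('scene','side'):
    im=cv2.imread(f'pics/{n}1.png');hsv=cv2.cvtColor(im,cv2.COLOR_BGR2HSV)
    for nm,lo,hi,z in(('green',(50,120,60),(80,255,255),.035),('blue',(100,150,60),(125,255,255),.01),('red',(0,180,100),(5,255,255),.014),('plate',(0,0,190),(180,25,255),.06),('yel',(18,150,120),(32,255,255),.01)):
        m=cv2.inRange(hsv,lo,hi)
        for c in cv2.findContours(m,0,2)[0]:
            if cv2.contourArea(c)<35: continue
            r=cv2.minAreaRect(c); 
            print(n,nm,cv2.contourArea(c),np.array(r[0]),ray(n,r[0],z)[:2])
            if nm=='blue' and cv2.contourArea(c)>3000: 
                ap=cv2.approxPolyDP(cv2.convexHull(c),8,True)[:,0]; print([ray(n,p,.016)[:2] for p in ap])
```

```text
scene green 141.0 [187.841 325.927] [ 0.586 -0.413]
scene green 421.0 [393.5 283.5] [0.734 0.065]
scene green 112.0 [273.2 267.4] [ 0.537 -0.163]
scene green 198.5 [499.959 157.973] [0.523 0.601]
scene blue 130.0 [246.577 361.885] [ 0.727 -0.334]
scene blue 4272.0 [468.235 314.559] [0.888 0.177]
[array([0.818, 0.276]), array([0.939, 0.274]), array([0.96, 0.07]), array([0.849, 0.071]), array([0.819, 0.103])]
scene blue 3628.5 [353.03  231.051] [0.521 0.087]
[array([0.427, 0.168]), array([0.611, 0.177]), array([ 0.624, -0.001]), array([ 0.438, -0.011])]
scene blue 259.5 [520.247 169.904] [0.575 0.64 ]
scene blue 245.0 [345.277 167.285] [0.297 0.205]
scene blue 422.5 [ 83.05 105.15] [-0.412 -0.376]
scene blue 157.5 [21.765 14.559] [-1.127 -0.414]
scene blue 4543.5 [152.  54.] [-0.584 -0.071]
[array([-0.892,  0.169]), array([-0.313, -0.012]), array([-0.312, -0.267]), array([-0.619, -0.219])]
scene blue 285.0 [47.269  7.824] [-1.128 -0.313]
scene red 4223.0 [400.441 362.735] [ 0.91  -0.039]
scene red 148.0 [428.56  179.158] [0.469 0.382]
scene plate 286.0 [243.5 347.5] [ 0.719 -0.332]
sce
[... 924 characters left out ...]
ray([1.02 , 0.041]), array([0.899, 0.041]), array([0.825, 0.088]), array([0.834, 0.25 ]), array([0.939, 0.251]), array([1.025, 0.214])]
side blue 252.5 [352. 173.] [ 0.725 -0.338]
side blue 430.0 [457.378  31.73 ] [ 1.071 -1.334]
side red 74.0 [208.5 397.5] [0.428 0.388]
side red 351.0 [195.231 377.346] [0.483 0.377]
side red 2849.0 [224.257 182.996] [ 0.942 -0.066]
side plate 51.5 [368.406 217.366] [ 0.525 -0.172]
side plate 40.0 [399.5 196.5] [ 0.523 -0.286]
side plate 104.0 [352. 160.] [ 0.718 -0.328]
side yel 178.0 [171.013 394.491] [0.487 0.431]
side yel 136.0 [214.098 368.92 ] [0.475 0.338]
side yel 67.5 [501.235 254.559] [ 0.25  -0.325]
side yel 983.5 [332.157 121.692] [ 0.956 -0.503]
```

View pics/crop1.png

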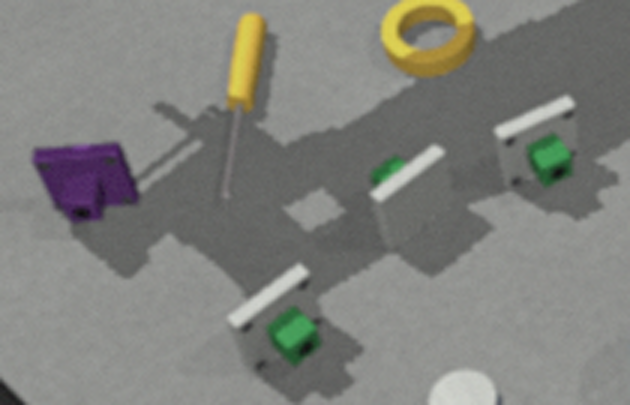

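Run:
```python
from h import *
np.set_printoptions(precision=3,suppress=True)
for n,boxes in(('scene',((160,295,200,335),(205,255,245,290),(250,243,290,275))),):
    im=cv2.imread(f'pics/{n}1.png');hsv=cv2.cvtColor(im,cv2.COLOR_BGR2HSV)
    m=cv2.inRange(hsv,(0,0,165),(180,30,255))
    for x0,y0,x1,y1 in boxes:
        c=max(cv2.findContours(m[y0:y1,x0:x1].copy(),0,1)[0],key=cv2.contourArea)[:,0]+[x0,y0]
        P=np.array([ray(n,p,.07)[:2] for p in c],np.float32)
        r=cv2.minAreaRect(P); b=cv2.boxPoints(r); e=b[1]-b[0],b[2]-b[1]; L=max(e,key=np.linalg.norm)
        print(n,np.array(r[0]),np.array(r[1]),'edge dir deg',np.degrees(np.arctan2(L[1],L[0]))%180)
# stylus in both
for n in('scene','side'):
    im=cv2.imread(f'pics/{n}1.png');hsv=cv2.cvtColor(im,cv2.COLOR_BGR2HSV)
    m=cv2.inRange(hsv,(0,140,70),(8,255,255))
    for c in cv2.findContours(m,0,1)[0]:
        if 100<cv2.contourArea(c)<800:
            P=np.array([ray(n,p[0],.014)[:2] for p in c],np.float32); print(n,c.mean(0),cv2.minAreaRect(P))
```

```text
scene [ 0.567 -0.42 ] [0.013 0.068] edge dir deg 103.767075
scene [ 0.515 -0.279] [0.012 0.068] edge dir deg 105.04938
scene [ 0.517 -0.165] [0.069 0.012] edge dir deg 89.55642
scene [[428.825 179.842]] ((0.47156304121017456, 0.38095980882644653), (0.0351264514029026, 0.0915861651301384), 79.1703109741211)
side [[195.013 378.382]] ((0.48182734847068787, 0.3781088888645172), (0.025950467213988304, 0.07887020707130432), 79.43746948242188)
```

```bash
cat >> h.py <<'E'
def plan(*tg):
    """targets (x,y,z,yaw or None): prints roll, then dp in tool axes after the roll"""
    from scipy.spatial.transform import Rotation as Ro
    o=ctrl.get_obs(); p=np.array(o['ee_pos']); rpy=np.array(o['eef_rot']); R=Ro.from_euler('xyz',rpy); 
    print('at',p.round(4),rpy.round(4),'F',np.round(o['force'],1),'w',round(o['grip_width'],4),'t',o['time_s'])
    y=rpy[2]
    for x in tg:
        roll=0 if x[3] is None else -(x[3]-y)
        R=R*Ro.from_rotvec([0,roll,0]); y-=roll
        d=R.inv().apply(np.array(x[:3])-p); p=np.array(x[:3]); print('roll %.3f dp'%roll,d.round(4))
E
python3 - <<'E'
from h import *
plan((.593,-.4135,.21,-1.33),(.593,-.4135,.068,None))
E
```

```text
at [ 0.1775 -0.5203  0.216 ] [-1.5708e+00  1.0000e-03 -1.2420e+00] F [0.7 0.3 0.2] w 0.094 t 0.1
roll 0.088 dp [-0.0047  0.0059  0.4289]
roll 0.000 dp [1.00e-04 1.42e-01 0.00e+00]
```

>>> apply_moves([
  {"dp":[0,0,0],"roll":0.088,"grip":1},
  {"dp":[-0.0006,0,0.0535],"roll":0,"grip":1},
  {"dp":[-0.0006,0,0.0535],"roll":0,"grip":1},
  {"dp":[-0.0006,0,0.0535],"roll":0,"grip":1},
  {"dp":[-0.0006,0,0.0535],"roll":0,"grip":1},
  {"dp":[-0.0006,0,0.0535],"roll":0,"grip":1},
  {"dp":[-0.0006,0,0.0535],"roll":0,"grip":1},
  {"dp":[-0.0006,0,0.0535],"roll":0,"grip":1},
  {"dp":[-0.0006,0,0.0545],"roll":0,"grip":1},
  {"dp":[0,0,0],"roll":0,"grip":1},
], newtons=20)

```text
time_s: 1.35
ee_pos: [0.5956, -0.4114, 0.2142]
eef_rot: [-1.572, 0.002, -1.326]
force: [-1.0, -0.4, -0.5]
grip_width: 0.001
```

>>> apply_moves([
  {"dp":[0,0.04,0],"roll":0,"grip":1},
  {"dp":[0,0.04,0],"roll":0,"grip":1},
  {"dp":[0,0,0],"roll":0,"grip":1},
])

```text
time_s: 1.72
ee_pos: [0.5912, -0.4132, 0.1333]
eef_rot: [-1.575, 0.005, -1.331]
force: [0.1, -0.0, 1.3]
grip_width: 0.0004
```

Run:
```python
from h import *
plan((.593,-.4135,.068,-1.33)); snap('wrist','w1.png')
for p in((.567,-.42,.07),(.593,-.4135,.057)): print(proj('wrist',p))
```

```text
at [ 0.5912 -0.4132  0.1333] [-1.5748  0.0047 -1.3307] F [ 0.1 -0.   1.3] w 0.0004 t 1.725
roll -0.001 dp [0.001  0.0653 0.0019]
[319.0496512 297.0803906]
[318.86296822 254.8308057 ]
```

View pics/w1.png

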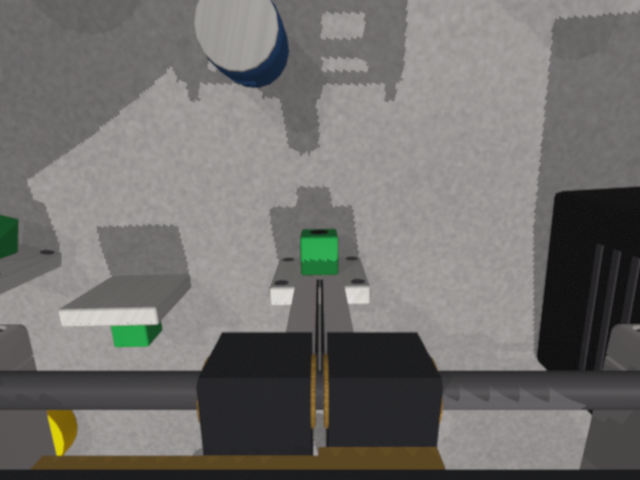

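The wrist view shows cover 1's plate edge at (320,295) and its boss at (320,250), square on to the fingers as estimated. Next I descend and push.

>>> apply_moves([
  {"dp":[0,0.033,0.002],"roll":0,"grip":1},
  {"dp":[0,0.032,0],"roll":0,"grip":1},
  {"dp":[0,0,0],"roll":0,"grip":1},
  {"dp":[0,0,-0.006],"roll":0,"grip":1},
  {"dp":[0,0,-0.005],"roll":0,"grip":1},
  {"dp":[0,0,-0.005],"roll":0,"grip":1},
  {"dp":[0,0,-0.005],"roll":0,"grip":1},
  {"dp":[0,0,-0.005],"roll":0,"grip":1},
  {"dp":[0,0,-0.005],"roll":0,"grip":1},
  {"dp":[0,0,-0.005],"roll":0,"grip":1},
])

```text
time_s: 3.02
ee_pos: [0.5598, -0.4218, 0.0716]
eef_rot: [-1.571, -0.0, -1.33]
force: [-0.4, 0.9, 2.1]
grip_width: 0.0004
```

>>> apply_moves([
  {"dp":[0,0,-0.005],"roll":0,"grip":1},
  {"dp":[0,0,0],"roll":0,"grip":1},
  {"dp":[0,0,0],"roll":0,"grip":1},
])

```text
time_s: 3.4
ee_pos: [0.5554, -0.423, 0.0718]
eef_rot: [-1.57, -0.0, -1.33]
force: [-0.2, -0.9, 3.9]
grip_width: 0.0005
```

Run:
```python
from h import *
plan((.593,-.4135,.068,-1.33)); im=snap('scene','s2.png')
cv2.imwrite('pics/s2c.png',cv2.resize(im[200:350,90:310],None,fx=3,fy=3))
```

```text
at [ 0.5554 -0.423   0.0718] [-1.5704e+00 -5.0000e-04 -1.3299e+00] F [-0.2 -0.9  3.9] w 0.0005 t 3.4
roll 0.000 dp [-0.0002  0.0038  0.0388]
```

View pics/s2c.png

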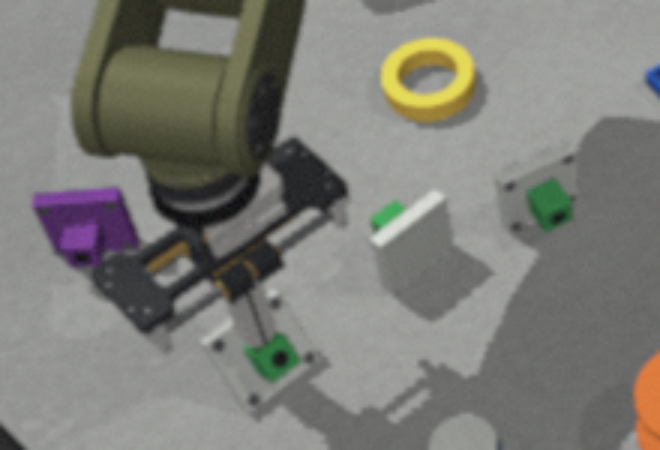

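The cover is tilted past its tipping point and held by the finger against the boss, so I lift straight up to let it fall.

>>> apply_moves([
  {"dp":[0,-0.01,0],"roll":0,"grip":1},
  {"dp":[0,-0.02,0],"roll":0,"grip":1},
  {"dp":[0,-0.04,0],"roll":0,"grip":1},
  {"dp":[0,-0.06,0],"roll":0,"grip":1},
  {"dp":[0,0,0],"roll":0,"grip":1},
])

```text
time_s: 4.08
ee_pos: [0.5565, -0.4238, 0.2087]
eef_rot: [-1.565, -0.008, -1.33]
force: [0.2, 0.5, -0.2]
grip_width: 0.0003
```

Run:
```python
from h import *
im=snap('wrist','w2.png');hsv=cv2.cvtColor(im,cv2.COLOR_BGR2HSV)
m=cv2.inRange(hsv,(50,120,60),(80,255,255))
for c in cv2.findContours(m,0,2)[0]:
    if cv2.contourArea(c)>100: print(cv2.contourArea(c),cv2.minAreaRect(c),ray('wrist',c.mean(0)[0],.044).round(3))
plan((.4877,-.2863,.2,-1.31),(.4877,-.2863,.07,None))
```

```text
755.0 ((163.23207092285156, 260.8377380371094), (23.152040481567383, 37.7469482421875), 87.51044464111328) [ 0.493 -0.285  0.044]
783.0 ((316.0, 259.0), (32.0, 26.0), 90.0) [ 0.53  -0.429  0.044]
1515.5 ((40.367706298828125, 181.61672973632812), (48.84219741821289, 36.241790771484375), 3.5763344764709473) [ 0.539 -0.173  0.044]
at [ 0.5557 -0.4233  0.205 ] [-1.5679 -0.004  -1.33  ] F [-0.4  0.6  0.2] w 0.0009 t 4.125
roll -0.020 dp [-0.1499  0.0043 -0.0304]
roll 0.000 dp [-0.0005  0.13   -0.0004]
```

View pics/w2.png

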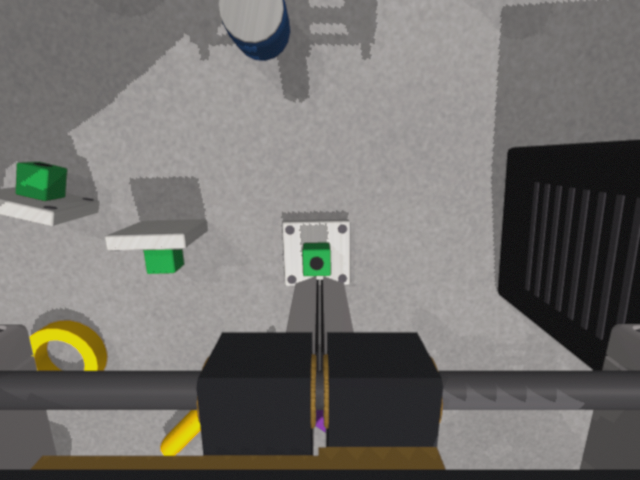

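Cover 1 now lies flat with its boss up at (316,260). Next is cover 2, which I push in +tool z.

>>> apply_moves([
  {"dp":[-0.05,0,-0.01],"roll":-0.02,"grip":1},
  {"dp":[-0.05,0,-0.01],"roll":0,"grip":1},
  {"dp":[-0.05,0,-0.011],"roll":0,"grip":1},
  {"dp":[0,0.06,0],"roll":0,"grip":1},
  {"dp":[0,0,0],"roll":0,"grip":1},
])

```text
time_s: 4.75
ee_pos: [0.4856, -0.284, 0.1381]
eef_rot: [-1.576, 0.006, -1.31]
force: [-0.7, -0.4, -0.2]
grip_width: 0.0004
```

Run:
```python
from h import *
plan((.488,-.2863,.072,-1.31))
```

```text
at [ 0.4856 -0.284   0.1381] [-1.5759  0.0059 -1.3096] F [-0.7 -0.4 -0.2] w 0.0004 t 4.75
roll 0.000 dp [0.0032 0.0661 0.002 ]
```

>>> apply_moves([
  {"dp":[0.001,0.035,0],"roll":0,"grip":1},
  {"dp":[0,0.031,0],"roll":0,"grip":1},
  {"dp":[0,0,0],"roll":0,"grip":1},
  {"dp":[0,0,0.006],"roll":0,"grip":1},
  {"dp":[0,0,0.005],"roll":0,"grip":1},
  {"dp":[0,0,0.005],"roll":0,"grip":1},
  {"dp":[0,0,0.005],"roll":0,"grip":1},
  {"dp":[0,0,0.005],"roll":0,"grip":1},
  {"dp":[0,0,0.005],"roll":0,"grip":1},
  {"dp":[0,0,0.005],"roll":0,"grip":1},
])

```text
time_s: 6.0
ee_pos: [0.5228, -0.2771, 0.0754]
eef_rot: [-1.571, 0.0, -1.31]
force: [0.8, -0.3, -0.5]
grip_width: 0.0005
```

>>> apply_moves([
  {"dp":[0,0,0.003],"roll":0,"grip":1},
  {"dp":[0,-0.01,0],"roll":0,"grip":1},
  {"dp":[0,-0.02,0],"roll":0,"grip":1},
  {"dp":[0,-0.06,0],"roll":0,"grip":1},
  {"dp":[0,-0.05,0],"roll":0,"grip":1},
  {"dp":[0,0,0],"roll":0,"grip":1},
])

```text
time_s: 6.75
ee_pos: [0.5264, -0.2771, 0.2203]
eef_rot: [-1.566, -0.005, -1.31]
force: [-0.0, -0.3, 0.5]
grip_width: 0.0003
```

Run:
```python
from h import *
im=snap('wrist','w3.png');hsv=cv2.cvtColor(im,cv2.COLOR_BGR2HSV)
m=cv2.inRange(hsv,(50,120,60),(80,255,255))
for c in cv2.findContours(m,0,2)[0]:
    if cv2.contourArea(c)>100: print(cv2.contourArea(c),cv2.minAreaRect(c),ray('wrist',c.mean(0)[0],.044).round(3))
plan((.546,-.165,.2,-1.571),(.546,-.165,.072,None))
```

```text
928.0 ((460.2783203125, 263.1561279296875), (34.912818908691406, 30.536827087402344), 2.726310968399048) [ 0.53  -0.427  0.044]
742.0 ((315.5, 191.5), (29.0, 27.0), 90.0) [ 0.558 -0.264  0.044]
1035.5 ((207.1327667236328, 183.56065368652344), (35.21479797363281, 32.75262451171875), 13.240518569946289) [ 0.538 -0.167  0.044]
at [ 0.5257 -0.2767  0.2174] [-1.5685 -0.0024 -1.3102] F [ 0.2  0.1 -0.3] w 0.0003 t 6.8
roll 0.261 dp [-0.1117  0.0173  0.0203]
roll 0.000 dp [-0.0002  0.128  -0.0004]
```

View pics/w3.png

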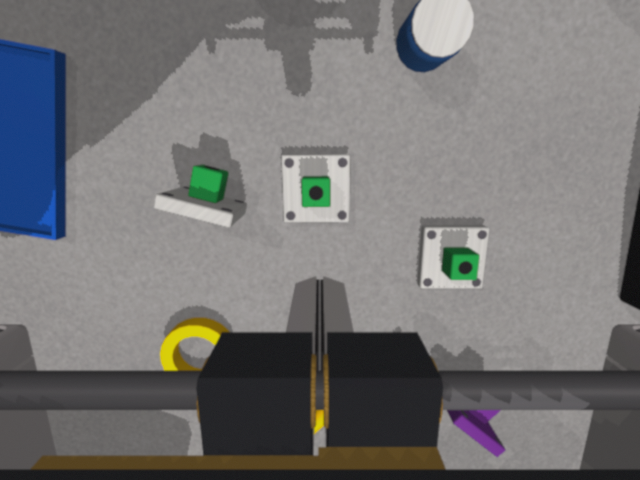

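Cover 2 is flat with its boss up at (316,190). Cover 3 stands at (195,208) with its boss facing away from the robot.

>>> apply_moves([
  {"dp":[0,0,0],"roll":0.13,"grip":1},
  {"dp":[0,0,0],"roll":0.13,"grip":1},
  {"dp":[-0.056,0,0.01],"roll":0,"grip":1},
  {"dp":[-0.056,0,0.011],"roll":0,"grip":1},
  {"dp":[0,0.06,0],"roll":0,"grip":1},
  {"dp":[0,0,0],"roll":0,"grip":1},
])

```text
time_s: 7.55
ee_pos: [0.5441, -0.1633, 0.1512]
eef_rot: [-1.579, 0.003, -1.569]
force: [-0.2, -1.3, 0.2]
grip_width: 0.0004
```

Run:
```python
from h import *
plan((.546,-.165,.072,-1.571))
```

```text
at [ 0.5441 -0.1633  0.1512] [-1.5793  0.0031 -1.5693] F [-0.2 -1.3  0.2] w 0.0004 t 7.55
roll 0.002 dp [0.002  0.0792 0.0026]
```

>>> apply_moves([
  {"dp":[0.001,0.04,0.001],"roll":0,"grip":1},
  {"dp":[0,0.039,0],"roll":0,"grip":1},
  {"dp":[0,0,0],"roll":0,"grip":1},
  {"dp":[0,0,-0.006],"roll":0,"grip":1},
  {"dp":[0,0,-0.005],"roll":0,"grip":1},
  {"dp":[0,0,-0.005],"roll":0,"grip":1},
  {"dp":[0,0,-0.005],"roll":0,"grip":1},
  {"dp":[0,0,-0.005],"roll":0,"grip":1},
  {"dp":[0,0,-0.005],"roll":0,"grip":1},
  {"dp":[0,0,-0.005],"roll":0,"grip":1},
])

```text
time_s: 8.8
ee_pos: [0.511, -0.1654, 0.0764]
eef_rot: [-1.571, 0.0, -1.57]
force: [0.3, 0.1, -0.4]
grip_width: 0.0002
```

>>> apply_moves([
  {"dp":[0,0,-0.004],"roll":0,"grip":1},
  {"dp":[0,-0.01,0],"roll":0,"grip":1},
  {"dp":[0,-0.02,0],"roll":0,"grip":1},
  {"dp":[0,-0.06,0],"roll":0,"grip":1},
  {"dp":[0,-0.06,0],"roll":0,"grip":1},
  {"dp":[-0.03,-0.03,-0.06],"roll":0,"grip":-1},
  {"dp":[0,0,0],"roll":0,"grip":-1},
  {"dp":[0,0,0],"roll":0,"grip":-1},
])

```text
time_s: 9.8
ee_pos: [0.4565, -0.14, 0.2522]
eef_rot: [-1.57, -0.0, -1.57]
force: [0.1, 0.9, -0.3]
grip_width: 0.0271
```

```bash
cat >> h.py <<'E'
def bosses(n,z,im,zp):
    i=imaging.camera_info(n); hsv=cv2.cvtColor(im,cv2.COLOR_BGR2HSV)
    m=cv2.inRange(hsv,(50,120,60),(80,255,255))
    for c in cv2.findContours(m,0,1)[0]:
        if cv2.contourArea(c)<100: continue
        P=np.array([ray(n,p[0],z,i)[:2] for p in c],np.float32); r=cv2.minAreaRect(P)
        print('boss px',c.mean(0)[0].round(),'xy',np.round(r[0],3),'sz',np.round(r[1],3),'ang',round(r[2],1))
    w=cv2.inRange(hsv,(0,0,165),(180,35,255))|m
    w=cv2.morphologyEx(w,cv2.MORPH_CLOSE,np.ones((9,9)))
    for c in cv2.findContours(w,0,1)[0]:
        if cv2.contourArea(c)<1200: continue
        P=np.array([ray(n,p[0],zp,i)[:2] for p in c],np.float32); r=cv2.minAreaRect(P)
        if .05<max(r[1])<.1: print('plate px',c.mean(0)[0].round(),'xy',np.round(r[0],3),'sz',np.round(r[1],3),'ang',round(r[2],1))
E
python3 - <<'E'
from h import *
plan(); im=snap('wrist','w4.png'); bosses('wrist',.044,im,.014)
E
```

```text
at [ 0.4565 -0.14    0.2522] [-1.5702e+00 -2.0000e-04 -1.5700e+00] F [ 0.1  0.9 -0.3] w 0.0271 t 9.8
boss px [341. 203.] xy [ 0.475 -0.164] sz [0.027 0.026] ang 0.0
boss px [597. 154.] xy [ 0.524 -0.42 ] sz [0.03  0.043] ang 14.8
boss px [443. 119.] xy [ 0.557 -0.262] sz [0.026 0.033] ang 15.0
```

View pics/w4.png

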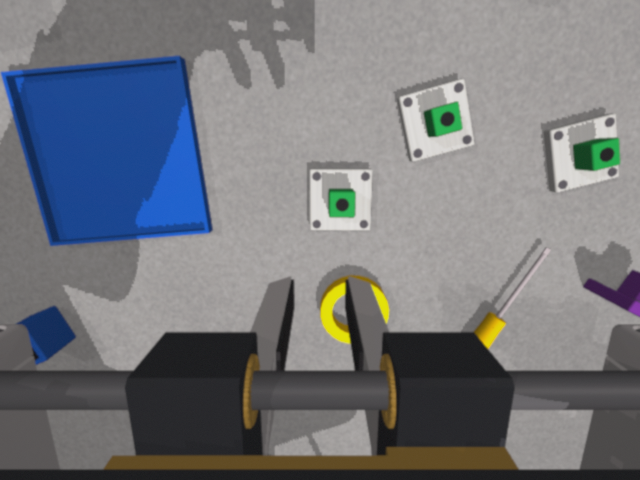

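All three covers are flat with bosses up at (341,203), (443,119) and (597,154). Next I grasp cover 3 by its boss.

Run:
```python
from h import *
plan((.475,-.164,.12,-1.571),(.475,-.164,.031,None))
```

```text
at [ 0.4566 -0.1401  0.2516] [-1.5714e+00  3.0000e-04 -1.5700e+00] F [ 0.  -0.1 -0.3] w 0.0306 t 9.85
roll 0.001 dp [0.0239 0.1316 0.0185]
roll 0.000 dp [0.     0.089  0.0001]
```

>>> apply_moves([
  {"dp":[0.024,0.045,0.0185],"roll":0,"grip":-0.3},
  {"dp":[0,0.045,0],"roll":0,"grip":-0.3},
  {"dp":[0,0.041,0],"roll":0,"grip":-0.3},
  {"dp":[0,0.03,0],"roll":0,"grip":-0.3},
  {"dp":[0,0,0],"roll":0,"grip":-0.3},
  {"dp":[0,0,0],"roll":0,"grip":-0.3},
])

```text
time_s: 10.6
ee_pos: [0.4754, -0.1642, 0.0916]
eef_rot: [-1.57, -0.0, -1.57]
force: [-1.1, 0.1, 0.2]
grip_width: 0.061
```

Run:
```python
from h import *
plan((.475,-.164,.031,-1.571)); im=snap('wrist','w5.png');bosses('wrist',.044,im,.014)
```

```text
at [ 0.4754 -0.1642  0.0916] [-1.5704e+00 -2.0000e-04 -1.5700e+00] F [-1.1  0.1  0.2] w 0.061 t 10.6
roll 0.001 dp [-0.0002  0.0606 -0.0004]
boss px [318. 267.] xy [ 0.478 -0.164] sz [0.033 0.026] ang 0.7
boss px [489. 133.] xy [ 0.558 -0.261] sz [0.027 0.036] ang 15.4
plate px [317. 260.] xy [ 0.469 -0.161] sz [0.074 0.078] ang 90.0
plate px [480. 138.] xy [ 0.555 -0.27 ] sz [0.078 0.076] ang 15.4
```

>>> apply_moves([
  {"dp":[0,0.03,0],"roll":0,"grip":-0.3},
  {"dp":[0,0.03,0],"roll":0,"grip":-0.3},
  {"dp":[0,0,0],"roll":0,"grip":-0.3},
  {"dp":[0,0,0],"roll":0,"grip":1},
  {"dp":[0,0,0],"roll":0,"grip":1},
  {"dp":[0,0,0],"roll":0,"grip":1},
  {"dp":[0,0,0],"roll":0,"grip":1},
  {"dp":[0,-0.03,0],"roll":0,"grip":1},
  {"dp":[0,-0.04,0],"roll":0,"grip":1},
  {"dp":[0,0,0],"roll":0,"grip":1},
], newtons=40)

```text
time_s: 11.9
ee_pos: [0.4759, -0.1644, 0.1033]
eef_rot: [-1.567, -0.002, -1.57]
force: [-0.3, -0.2, -2.6]
grip_width: 0.0279
```

```bash
cat >> h.py <<'E'
def tray(n,z=.016):
    i=imaging.camera_info(n); im=snap(n,'tr.png'); hsv=cv2.cvtColor(im,cv2.COLOR_BGR2HSV)
    m=cv2.inRange(hsv,(100,150,40),(125,255,255))
    c=max(cv2.findContours(m,0,1)[0],key=cv2.contourArea)
    P=np.array([ray(n,p[0],z,i)[:2] for p in c],np.float32); print(n,c.reshape(-1,2).min(0),c.reshape(-1,2).max(0),cv2.minAreaRect(P))
E
python3 - <<'E'
from h import *
plan((.50,-.03,.12,-1.50)); tray('wrist')
E
```

```text
at [ 0.4759 -0.1644  0.1033] [-1.5667 -0.0018 -1.57  ] F [-0.3 -0.2 -2.6] w 0.0279 t 11.9
roll -0.070 dp [-0.1323 -0.0168  0.0336]
wrist [ 0 33] [129 311] ((0.5256587266921997, 0.03601400926709175), (0.18450632691383362, 0.10169537365436554), 4.577235698699951)
```

Run:
```python
from h import *
plan((.475,.128,.1,-1.496),(.475,.128,.037,None))
```

```text
at [ 0.475  -0.164   0.1015] [-1.5693e+00 -6.0000e-04 -1.5700e+00] F [ 0.2 -0.5 -3.1] w 0.0277 t 11.95
roll -0.074 dp [-0.2912  0.0013  0.0218]
roll 0.000 dp [-0.      0.063  -0.0001]
```

>>> apply_moves([
  {"dp":[0,0,0],"roll":-0.074,"grip":1},
  {"dp":[-0.0485,0,0.0036],"roll":0,"grip":1},
  {"dp":[-0.0485,0,0.0036],"roll":0,"grip":1},
  {"dp":[-0.0485,0,0.0036],"roll":0,"grip":1},
  {"dp":[-0.0485,0,0.0036],"roll":0,"grip":1},
  {"dp":[-0.0485,0,0.0036],"roll":0,"grip":1},
  {"dp":[-0.0485,0,0.0036],"roll":0,"grip":1},
  {"dp":[0,0,0],"roll":0,"grip":1},
  {"dp":[0,0,0],"roll":0,"grip":1},
])

```text
time_s: 13.08
ee_pos: [0.474, 0.1275, 0.0998]
eef_rot: [-1.573, -0.0, -1.496]
force: [0.0, -1.3, -3.1]
grip_width: 0.0276
```

Run:
```python
from h import *
plan((.475,.128,.037,-1.496)); tray('wrist')
```

```text
at [0.474  0.1275 0.0998] [-1.5729e+00 -4.0000e-04 -1.4956e+00] F [ 0.  -1.3 -3.1] w 0.0276 t 13.075
roll 0.000 dp [-0.0004  0.0628  0.0012]
wrist [241  44] [534 314] ((0.5215288996696472, 0.08723920583724976), (0.18453066051006317, 0.18450412154197693), 4.756409168243408)
```

View pics/tr.png

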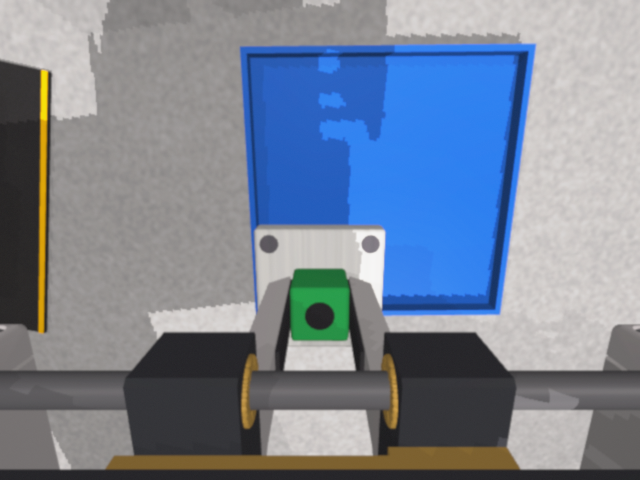

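The held cover sits level, and the tray measures (0.5215, 0.087) at 4.7°. I lower it and release.

>>> apply_moves([
  {"dp":[0,0.03,0.001],"roll":0,"grip":1},
  {"dp":[0,0.024,0],"roll":0,"grip":1},
  {"dp":[0,0.008,0],"roll":0,"grip":1},
  {"dp":[0,0,0],"roll":0,"grip":1},
  {"dp":[0,0,0],"roll":0,"grip":-0.2},
  {"dp":[0,0,0],"roll":0,"grip":-0.2},
  {"dp":[0,0,0],"roll":0,"grip":-0.2},
  {"dp":[0,0,0],"roll":0,"grip":-0.2},
  {"dp":[0,-0.05,0],"roll":0,"grip":-0.2},
  {"dp":[0,-0.05,0],"roll":0,"grip":-0.2},
])

```text
time_s: 14.38
ee_pos: [0.4753, 0.1279, 0.1401]
eef_rot: [-1.572, -0.0, -1.496]
force: [-0.6, 0.4, 0.2]
grip_width: 0.0564
```

Run:
```python
from h import *
plan((.557,-.263,.14,-1.315),(.557,-.263,.09,None))
im=snap('scene','s3.png'); bosses('scene',.046,im,.016)
```

```text
at [0.4753 0.1279 0.1401] [-1.5719e+00 -1.0000e-04 -1.4959e+00] F [-0.6  0.4  0.2] w 0.0564 t 14.375
roll -0.181 dp [ 3.989e-01  1.000e-04 -1.980e-02]
roll 0.000 dp [0.     0.05   0.0001]
boss px [171. 311.] xy [ 0.535 -0.432] sz [0.04  0.026] ang 13.9
boss px [240. 292.] xy [ 0.568 -0.269] sz [0.038 0.03 ] ang 11.4
boss px [394. 284.] xy [0.74  0.061] sz [0.048 0.073] ang 15.0
boss px [356. 208.] xy [0.481 0.121] sz [0.042 0.036] ang 3.0
boss px [501. 158.] xy [0.531 0.59 ] sz [0.036 0.111] ang 26.4
```

>>> apply_moves([
  {"dp":[0,0,0],"roll":-0.181,"grip":-0.3},
  {"dp":[0.057,0,-0.003],"roll":0,"grip":-0.3},
  {"dp":[0.057,0,-0.003],"roll":0,"grip":-0.3},
  {"dp":[0.057,0,-0.003],"roll":0,"grip":-0.3},
  {"dp":[0.057,0,-0.003],"roll":0,"grip":-0.3},
  {"dp":[0.057,0,-0.003],"roll":0,"grip":-0.3},
  {"dp":[0.057,0,-0.003],"roll":0,"grip":-0.3},
  {"dp":[0.057,0,-0.002],"roll":0,"grip":-0.3},
  {"dp":[0,0.045,0],"roll":0,"grip":-0.3},
  {"dp":[0,0,0],"roll":0,"grip":-0.3},
])

```text
time_s: 15.68
ee_pos: [0.5555, -0.2626, 0.0907]
eef_rot: [-1.575, 0.004, -1.316]
force: [0.5, 0.9, 1.2]
grip_width: 0.0613
```

Run:
```python
from h import *
plan((.557,-.263,.031,-1.315)); im=snap('wrist','w6.png'); bosses('wrist',.044,im,.014)
```

```text
at [ 0.5555 -0.2626  0.0907] [-1.5754  0.0044 -1.3157] F [0.5 0.9 1.2] w 0.0613 t 15.675
roll -0.001 dp [0.001  0.0597 0.0016]
boss px [326. 262.] xy [ 0.563 -0.266] sz [0.032 0.027] ang 14.7
plate px [529. 317.] xy [ 0.542 -0.428] sz [0.034 0.07 ] ang 14.7
plate px [326. 252.] xy [ 0.558 -0.267] sz [0.073 0.069] ang 15.4
plate px [540.  22.] xy [ 0.729 -0.355] sz [0.032 0.062] ang 14.6
```

>>> apply_moves([
  {"dp":[0.0045,0.03,0.003],"roll":0,"grip":-0.3},
  {"dp":[0,0.03,0],"roll":0,"grip":-0.3},
  {"dp":[0,0,0],"roll":0,"grip":-0.3},
  {"dp":[0,0,0],"roll":0,"grip":1},
  {"dp":[0,0,0],"roll":0,"grip":1},
  {"dp":[0,0,0],"roll":0,"grip":1},
  {"dp":[0,0,0],"roll":0,"grip":1},
  {"dp":[0,-0.035,0],"roll":0,"grip":1},
  {"dp":[0,-0.045,0],"roll":0,"grip":1},
  {"dp":[0,0,0],"roll":0,"grip":1},
])

```text
time_s: 16.98
ee_pos: [0.5625, -0.2674, 0.1173]
eef_rot: [-1.567, -0.004, -1.315]
force: [0.9, -0.7, -2.2]
grip_width: 0.0277
```

Run:
```python
from h import *
plan((.561,.134,.115,-1.49),(.561,.134,.038,None))
```

```text
at [ 0.5625 -0.2674  0.1173] [-1.5667 -0.0039 -1.3151] F [ 0.9 -0.7 -2.2] w 0.0277 t 16.975
roll 0.175 dp [-0.4002  0.0012  0.0309]
roll 0.000 dp [-0.0002  0.077  -0.0004]
```

>>> apply_moves([
  {"dp":[0,0,0],"roll":0.175,"grip":1},
  {"dp":[-0.057,0,0.0044],"roll":0,"grip":1},
  {"dp":[-0.057,0,0.0044],"roll":0,"grip":1},
  {"dp":[-0.057,0,0.0044],"roll":0,"grip":1},
  {"dp":[-0.057,0,0.0044],"roll":0,"grip":1},
  {"dp":[-0.057,0,0.0044],"roll":0,"grip":1},
  {"dp":[-0.057,0,0.0044],"roll":0,"grip":1},
  {"dp":[-0.057,0,0.0044],"roll":0,"grip":1},
  {"dp":[0,0,0],"roll":0,"grip":1},
  {"dp":[0,0,0],"roll":0,"grip":1},
])

```text
time_s: 18.23
ee_pos: [0.5592, 0.1332, 0.1129]
eef_rot: [-1.573, -0.0, -1.49]
force: [0.0, -0.6, -2.2]
grip_width: 0.0278
```

Run:
```python
from h import *
plan((.561,.134,.038,-1.49))
```

```text
at [0.5592 0.1332 0.1129] [-1.5725e+00 -3.0000e-04 -1.4896e+00] F [ 0.  -0.6 -2.2] w 0.0278 t 18.225
roll 0.000 dp [-0.0007  0.0749  0.0019]
```

>>> apply_moves([
  {"dp":[0,0.035,0.001],"roll":0,"grip":1},
  {"dp":[0,0.03,0.001],"roll":0,"grip":1},
  {"dp":[0,0.011,0],"roll":0,"grip":1},
  {"dp":[0,0,0],"roll":0,"grip":1},
  {"dp":[0,0,0],"roll":0,"grip":-0.2},
  {"dp":[0,0,0],"roll":0,"grip":-0.2},
  {"dp":[0,0,0],"roll":0,"grip":-0.2},
  {"dp":[0,0,0],"roll":0,"grip":-0.2},
  {"dp":[0,-0.05,0],"roll":0,"grip":-0.2},
  {"dp":[0,-0.05,0],"roll":0,"grip":-0.2},
])

```text
time_s: 19.48
ee_pos: [0.5614, 0.1336, 0.139]
eef_rot: [-1.572, -0.0, -1.49]
force: [0.2, 0.0, -0.3]
grip_width: 0.0567
```

Run:
```python
from h import *
plan((.527,-.427,.14,-1.33),(.527,-.427,.09,None))
```

```text
at [0.5614 0.1336 0.139 ] [-1.5718e+00 -1.0000e-04 -1.4899e+00] F [ 0.2  0.  -0.3] w 0.0567 t 19.475
roll -0.160 dp [ 0.5362 -0.0008 -0.1671]
roll 0.000 dp [0.     0.05   0.0001]
```

>>> apply_moves([
  {"dp":[0.0436,0,-0.0271],"roll":-0.16,"grip":-0.3},
  {"dp":[0.055,0,-0.0155],"roll":0,"grip":-0.3},
  {"dp":[0.055,0,-0.0155],"roll":0,"grip":-0.3},
  {"dp":[0.055,0,-0.0155],"roll":0,"grip":-0.3},
  {"dp":[0.055,0,-0.0155],"roll":0,"grip":-0.3},
  {"dp":[0.055,0,-0.0155],"roll":0,"grip":-0.3},
  {"dp":[0.055,0,-0.0155],"roll":0,"grip":-0.3},
  {"dp":[0.055,0,-0.0155],"roll":0,"grip":-0.3},
  {"dp":[0.055,0,-0.0155],"roll":0,"grip":-0.3},
  {"dp":[0.053,0,-0.0155],"roll":0,"grip":-0.3},
])

```text
time_s: 20.72
ee_pos: [0.52, -0.4259, 0.138]
eef_rot: [-1.571, -0.0, -1.33]
force: [0.4, 0.6, 0.6]
grip_width: 0.061
```

>>> apply_moves([
  {"dp":[0,0.03,0],"roll":0,"grip":-0.3},
  {"dp":[0,0,0],"roll":0,"grip":-0.3},
])

```text
time_s: 20.98
ee_pos: [0.5193, -0.4235, 0.1055]
eef_rot: [-1.573, 0.004, -1.331]
force: [0.6, 0.1, 1.5]
grip_width: 0.0613
```

Run:
```python
from h import *
plan((.527,-.427,.031,-1.33)); im=snap('wrist','w7.png'); bosses('wrist',.044,im,.014)
```

```text
at [ 0.5193 -0.4235  0.1055] [-1.5733  0.0039 -1.3306] F [0.6 0.1 1.5] w 0.0613 t 20.975
roll -0.001 dp [0.0055 0.0745 0.0069]
boss px [331. 253.] xy [ 0.529 -0.43 ] sz [0.031 0.027] ang 13.8
plate px [330. 244.] xy [ 0.526 -0.431] sz [0.069 0.069] ang 14.9
```

>>> apply_moves([
  {"dp":[0.0085,0.037,0.006],"roll":0,"grip":-0.3},
  {"dp":[0,0.037,0],"roll":0,"grip":-0.3},
  {"dp":[0,0,0],"roll":0,"grip":-0.3},
  {"dp":[0,0,0],"roll":0,"grip":1},
  {"dp":[0,0,0],"roll":0,"grip":1},
  {"dp":[0,0,0],"roll":0,"grip":1},
  {"dp":[0,0,0],"roll":0,"grip":1},
  {"dp":[0,-0.035,0],"roll":0,"grip":1},
  {"dp":[0,-0.045,0],"roll":0,"grip":1},
  {"dp":[0,0,0],"roll":0,"grip":1},
])

```text
time_s: 22.28
ee_pos: [0.5293, -0.4319, 0.1179]
eef_rot: [-1.567, -0.005, -1.33]
force: [1.5, -0.8, -2.8]
grip_width: 0.0276
```

Run:
```python
from h import *
plan((.567,.047,.115,-1.49),(.567,.047,.038,None))
```

```text
at [ 0.5293 -0.4319  0.1179] [-1.5674 -0.0052 -1.33  ] F [ 1.5 -0.8 -2.8] w 0.0276 t 22.275
roll 0.160 dp [-0.4743  0.0011  0.0763]
roll 0.000 dp [-0.0004  0.077  -0.0003]
```

>>> apply_moves([
  {"dp":[0,0,0],"roll":0.16,"grip":1},
  {"dp":[-0.0527,0,0.0085],"roll":0,"grip":1},
  {"dp":[-0.0527,0,0.0085],"roll":0,"grip":1},
  {"dp":[-0.0527,0,0.0085],"roll":0,"grip":1},
  {"dp":[-0.0527,0,0.0085],"roll":0,"grip":1},
  {"dp":[-0.0527,0,0.0085],"roll":0,"grip":1},
  {"dp":[-0.0527,0,0.0085],"roll":0,"grip":1},
  {"dp":[-0.0527,0,0.0085],"roll":0,"grip":1},
  {"dp":[-0.0527,0,0.0085],"roll":0,"grip":1},
  {"dp":[-0.0527,0,0.0083],"roll":0,"grip":1},
])

```text
time_s: 23.52
ee_pos: [0.5653, 0.0497, 0.1128]
eef_rot: [-1.572, 0.0, -1.49]
force: [-0.6, 0.0, -0.8]
grip_width: 0.0279
```

>>> apply_moves([
  {"dp":[0,0,0],"roll":0,"grip":1},
  {"dp":[0,0,0],"roll":0,"grip":1},
])

```text
time_s: 23.78
ee_pos: [0.5655, 0.0477, 0.1131]
eef_rot: [-1.572, -0.0, -1.49]
force: [0.0, 0.3, -2.3]
grip_width: 0.0276
```

Run:
```python
from h import *
plan((.567,.047,.038,-1.49)); snap('wrist','w8.png')
```

```text
at [0.5655 0.0477 0.1131] [-1.5722e+00 -1.0000e-04 -1.4897e+00] F [ 0.   0.3 -2.3] w 0.0276 t 23.775
roll 0.000 dp [0.0008 0.0751 0.0015]
```

View pics/w8.png

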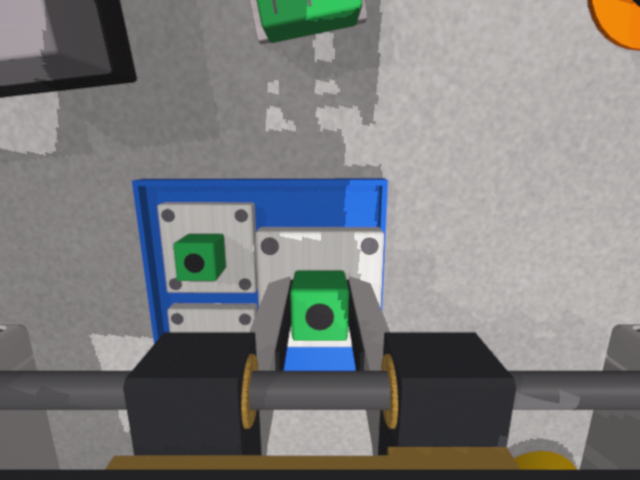

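Two covers lie flat in the tray, at (205,250) and (210,320). The third is held level above the free corner, so I lower it.

>>> apply_moves([
  {"dp":[0,0.035,0.001],"roll":0,"grip":1},
  {"dp":[0,0.03,0],"roll":0,"grip":1},
  {"dp":[0,0.011,0],"roll":0,"grip":1},
  {"dp":[0,0,0],"roll":0,"grip":1},
  {"dp":[0,0,0],"roll":0,"grip":-0.2},
  {"dp":[0,0,0],"roll":0,"grip":-0.2},
  {"dp":[0,0,0],"roll":0,"grip":-0.2},
  {"dp":[0,0,0],"roll":0,"grip":-0.2},
  {"dp":[0,-0.06,0],"roll":0,"grip":-0.2},
  {"dp":[0,-0.06,0],"roll":0,"grip":-0.2},
])

```text
time_s: 25.08
ee_pos: [0.5666, 0.0481, 0.1592]
eef_rot: [-1.572, 0.0, -1.49]
force: [0.4, 0.3, 0.3]
grip_width: 0.0567
```

Run:
```python
from h import *
plan((.475,.34,.2,-1.49))
```

```text
at [0.5666 0.0481 0.1592] [-1.5721  0.     -1.49  ] F [0.4 0.3 0.3] w 0.0567 t 25.075
roll 0.000 dp [-0.2983 -0.0407 -0.0678]
```

>>> apply_moves([
  {"dp":[-0.055,-0.014,-0.018],"roll":0,"grip":-0.2},
  {"dp":[-0.055,-0.014,-0.018],"roll":0,"grip":-0.2},
  {"dp":[-0.055,-0.014,-0.018],"roll":0,"grip":-0.2},
  {"dp":[-0.055,-0.014,-0.018],"roll":0,"grip":-0.2},
  {"dp":[-0.055,-0.014,-0.018],"roll":0,"grip":-0.2},
  {"dp":[-0.055,-0.014,-0.018],"roll":0,"grip":-0.2},
  {"dp":[0,0,0],"roll":0,"grip":-0.2},
  {"dp":[0,0,0],"roll":0,"grip":-0.2},
])

```text
time_s: 26.08
ee_pos: [0.4326, 0.368, 0.2416]
eef_rot: [-1.571, -0.0, -1.49]
force: [-0.2, 0.2, 0.4]
grip_width: 0.0563
```

```bash
cat >> h.py <<'E'
def stylus(n,im,z=.022+.003):
    i=imaging.camera_info(n); hsv=cv2.cvtColor(im,cv2.COLOR_BGR2HSV)
    m=cv2.inRange(hsv,(0,140,70),(8,255,255))|cv2.inRange(hsv,(172,140,70),(180,255,255))
    for c in cv2.findContours(m,0,1)[0]:
        if cv2.contourArea(c)<150: continue
        P=np.array([ray(n,p[0],z,i)[:2] for p in c],np.float32); r=cv2.minAreaRect(P)
        print('red px',c.mean(0)[0].round(),'xy',np.round(r[0],4),'sz',np.round(r[1],3),'ang',round(r[2],1))
E
python3 - <<'E'
from h import *
plan(); im=snap('wrist','w9.png'); stylus('wrist',im)
E
```

```text
at [0.4326 0.368  0.2416] [-1.5712e+00 -5.0000e-04 -1.4896e+00] F [-0.2  0.2  0.4] w 0.0563 t 26.075
red px [312. 176.] xy [0.4768 0.3785] sz [0.023 0.075] ang 79.3
```

View pics/w9.png

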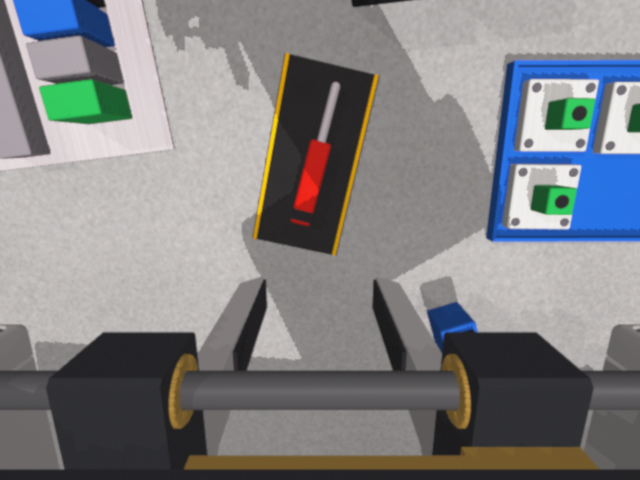

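The stylus lies on the mat with its handle at (312,176) and tip at (335,85), and all three covers are flat in the tray. Next I look at the logger before grasping.

>>> apply_moves([
  {"dp":[0.04,-0.01,0.04],"roll":0,"grip":-0.2},
  {"dp":[0.04,-0.01,0.04],"roll":0,"grip":-0.2},
  {"dp":[0.02,-0.01,0.04],"roll":0,"grip":-0.2},
  {"dp":[0,0,0],"roll":0,"grip":-0.2},
  {"dp":[0,0,0],"roll":0,"grip":-0.2},
])

```text
time_s: 26.75
ee_pos: [0.5602, 0.2775, 0.2714]
eef_rot: [-1.572, -0.0, -1.491]
force: [-0.7, -0.3, -1.4]
grip_width: 0.0565
```

Run:
```python
from h import *
plan(); i=imaging.camera_info('wrist');im=snap('wrist','w10.png'); stylus('wrist',im)
import json; json.dump({k:np.array(v).tolist() for k,v in i.items() if k in('K','world_from_camera')},open('w10.json','w'))
```

```text
at [0.5602 0.2775 0.2714] [-1.5719e+00 -3.0000e-04 -1.4914e+00] F [-0.7 -0.3 -1.4] w 0.0565 t 26.75
red px [231. 270.] xy [0.4789 0.3777] sz [0.025 0.081] ang 79.6
red px [332.  88.] xy [0.6955 0.2754] sz [0.018 0.022] ang 5.5
```

View pics/w10.png

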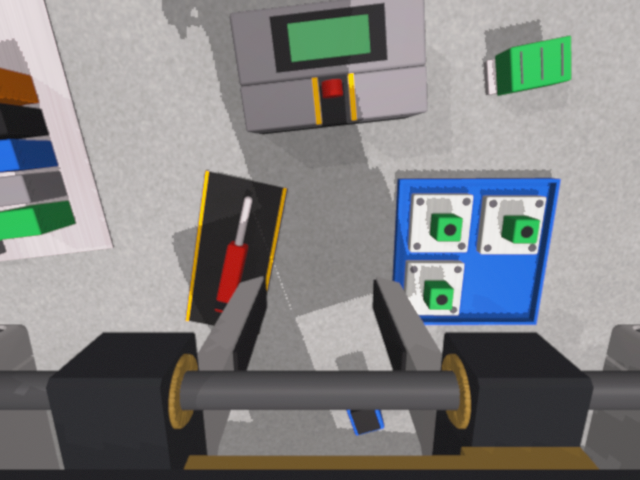

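Run:
```python
from h import *
import json; i=json.load(open('w10.json')); np.set_printoptions(precision=4,suppress=True)
R=lambda p,z:ray('',p,z,i)[:2]
for p in((240,85),(425,68),(247,130),(427,108),(232,12),(425,0),(315,78),(318,124),(350,73),(355,120)): print(p,R(p,.085),R(p,.056),R(p,0))
im=cv2.imread('pics/w10.png');hsv=cv2.cvtColor(im,cv2.COLOR_BGR2HSV)
m=cv2.inRange(hsv,(15,150,120),(32,255,255)); m[:, :300]=0
for c in cv2.findContours(m,0,1)[0]:
    if cv2.contourArea(c)<60: continue
    print('yel',cv2.boundingRect(c),cv2.boxPoints(cv2.minAreaRect(np.array([R(p[0],.085) for p in c],np.float32))))
m=cv2.inRange(hsv,(0,140,60),(8,255,255));m[140:]=0
c=max(cv2.findContours(m,0,1)[0],key=cv2.contourArea);print('red',cv2.boundingRect(c))
# stylus: shaft
print('handle front',R((240,240),.014),'tip',R((248,200),.014),R((248,200),.0))
cv2.imwrite('pics/c10.png',np.hstack([cv2.resize(im[50:150,230:350],(480,400),interpolation=2),cv2.resize(im[170:340,180:300],(282,400),interpolation=2)]))
```

```text
(240, 85) [0.683  0.3587] [0.6869 0.3649] [0.6944 0.3768]
(425, 68) [0.7102 0.194 ] [0.7163 0.1867] [0.7281 0.1725]
(247, 130) [0.6446 0.3514] [0.6453 0.357 ] [0.6467 0.3677]
(427, 108) [0.677 0.187] [0.6804 0.179 ] [0.6869 0.1637]
(232, 12) [0.7409 0.3669] [0.7495 0.3737] [0.7661 0.3869]
(425, 0) [0.7631 0.2023] [0.7735 0.1956] [0.7937 0.1828]
(315, 78) [0.6942 0.2915] [0.699  0.2922] [0.7083 0.2935]
(318, 124) [0.6552 0.2858] [0.6568 0.286 ] [0.6598 0.2863]
(350, 73) [0.7008 0.2605] [0.7062 0.2586] [0.7165 0.255 ]
(355, 120) [0.6614 0.2519] [0.6635 0.2493] [0.6675 0.2443]
yel (457, 361, 14, 67) [[0.3304 0.093 ]
 [0.3331 0.0806]
 [0.4204 0.1001]
 [0.4176 0.1124]]
yel (312, 77, 10, 48) [[0.6547 0.2876]
 [0.6557 0.2825]
 [0.6954 0.2897]
 [0.6945 0.2949]]
yel (348, 73, 9, 48) [[0.6607 0.2554]
 [0.6616 0.2506]
 [0.7012 0.2579]
 [0.7003 0.2628]]
red (321, 79, 22, 19)
handle front [0.5183 0.37  ] tip [0.5677 0.3617] [0.5655 0.3643]
```

View pics/c10.png

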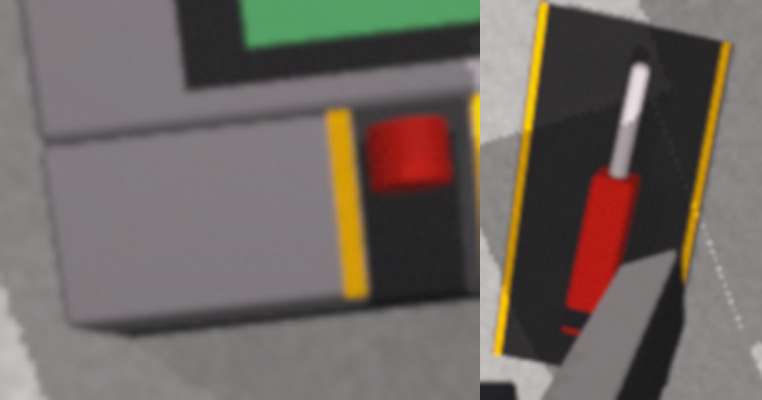

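The yellow strips bound the notch, which gives its front middle at about (0.658, 0.269) and a logger yaw of about 10.6°. The stylus heads about -10.6° with its handle centre at about (0.467, 0.380). I move over it and recheck.

Run:
```python
from h import *
plan((.467,.3805,.12,-1.756))
```

```text
at [0.5598 0.2781 0.2716] [-1.5716e+00 -1.0000e-04 -1.4903e+00] F [-0.4  0.5  0.2] w 0.0564 t 26.8
roll 0.266 dp [-0.0836  0.1516 -0.11  ]
```

>>> apply_moves([
  {"dp":[0,0,0],"roll":0.133,"grip":-0.3},
  {"dp":[0,0,0],"roll":0.133,"grip":-0.3},
  {"dp":[-0.021,0.025,-0.0275],"roll":0,"grip":-0.3},
  {"dp":[-0.021,0.025,-0.0275],"roll":0,"grip":-0.3},
  {"dp":[-0.021,0.025,-0.0275],"roll":0,"grip":-0.3},
  {"dp":[-0.0206,0.025,-0.0275],"roll":0,"grip":-0.3},
  {"dp":[0,0.051,0],"roll":0,"grip":-0.3},
  {"dp":[0,0,0],"roll":0,"grip":-0.3},
  {"dp":[0,0,0],"roll":0,"grip":-0.3},
])

```text
time_s: 27.92
ee_pos: [0.4681, 0.3811, 0.123]
eef_rot: [-1.569, 0.001, -1.756]
force: [-0.5, -0.4, 1.6]
grip_width: 0.0615
```

Run:
```python
from h import *
plan((.467,.3805,.018,-1.756)); im=snap('wrist','w11.png'); stylus('wrist',im)
```

```text
at [0.4681 0.3811 0.123 ] [-1.5694e+00  1.4000e-03 -1.7560e+00] F [-0.5 -0.4  1.6] w 0.0615 t 27.925
roll 0.000 dp [ 0.0009  0.105  -0.0011]
red px [320. 236.] xy [0.4779 0.3791] sz [0.023 0.076] ang 79.5
```

View pics/w11.png

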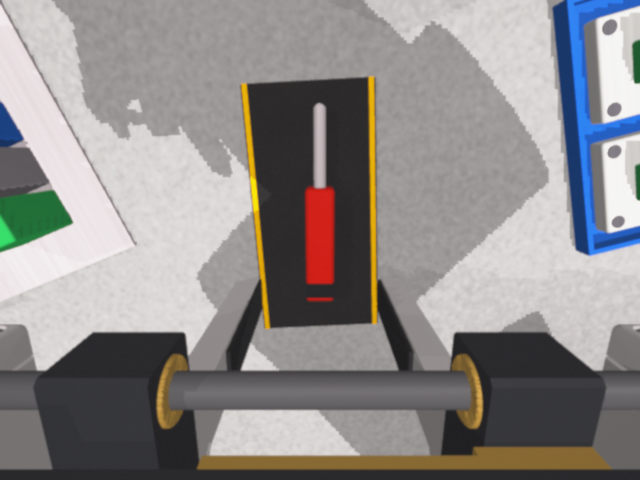

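The stylus is centred between the jaws and aligned, with its handle at (320,187) to (320,300). I descend and grip.

>>> apply_moves([
  {"dp":[0.001,0.04,0],"roll":0,"grip":-0.3},
  {"dp":[0,0.04,0],"roll":0,"grip":-0.3},
  {"dp":[0,0.017,0],"roll":0,"grip":-0.3},
  {"dp":[0,0,0],"roll":0,"grip":-0.3},
  {"dp":[0,0,0],"roll":0,"grip":-0.3},
])

```text
time_s: 28.6
ee_pos: [0.4684, 0.3804, 0.026]
eef_rot: [-1.569, 0.002, -1.756]
force: [0.1, -0.1, -0.1]
grip_width: 0.0609
```

Run:
```python
from h import *
plan((.468,.3805,.018,-1.756))
```

```text
at [0.4684 0.3804 0.026 ] [-1.5689  0.002  -1.7561] F [ 0.1 -0.1 -0.1] w 0.0609 t 28.6
roll -0.000 dp [-0.0001  0.008  -0.0004]
```

>>> apply_moves([
  {"dp":[0,0.008,0],"roll":0,"grip":-0.3},
  {"dp":[0,0,0],"roll":0,"grip":-0.3},
  {"dp":[0,0,0],"roll":0,"grip":1},
  {"dp":[0,0,0],"roll":0,"grip":1},
  {"dp":[0,0,0],"roll":0,"grip":1},
  {"dp":[0,0,0],"roll":0,"grip":1},
  {"dp":[0,0,0],"roll":0,"grip":1},
], newtons=50)

```text
time_s: 29.48
ee_pos: [0.4675, 0.3798, 0.016]
eef_rot: [-1.571, 0.0, -1.756]
force: [-0.8, 0.2, -0.7]
grip_width: 0.0214
```

>>> apply_moves([
  {"dp":[0,-0.02,0],"roll":0,"grip":1},
  {"dp":[0,-0.022,0],"roll":0,"grip":1},
  {"dp":[0,0,0],"roll":0,"grip":1},
  {"dp":[0,0,0],"roll":0,"grip":1},
])

```text
time_s: 29.98
ee_pos: [0.4673, 0.3796, 0.0578]
eef_rot: [-1.571, -0.0, -1.756]
force: [-0.3, -0.2, -0.7]
grip_width: 0.0219
```

Run:
```python
from h import *
n=np.array([.983,.184]); f=np.array([.658,.269])
pre=f+n*(-.02-.105)   # handle centre with tip 20 mm before front face
print(pre)
plan((*pre,.058,-1.386))
o=ctrl.get_obs();print(o['ee_pos'])
snap('wrist','w12.png')
im=cv2.imread('pics/w12.png'); stylus('wrist',im,.07)
```

```text
[0.535125 0.246   ]
at [0.4673 0.3796 0.0578] [-1.571e+00 -2.000e-04 -1.756e+00] F [-0.3 -0.2 -0.7] w 0.0219 t 29.975
roll -0.370 dp [ 0.1438 -0.0002  0.0422]
[0.46726345 0.37963473 0.05776607]
red px [319. 284.] xy [0.4794 0.3771] sz [0.021 0.075] ang 79.4
```

View pics/w12.png

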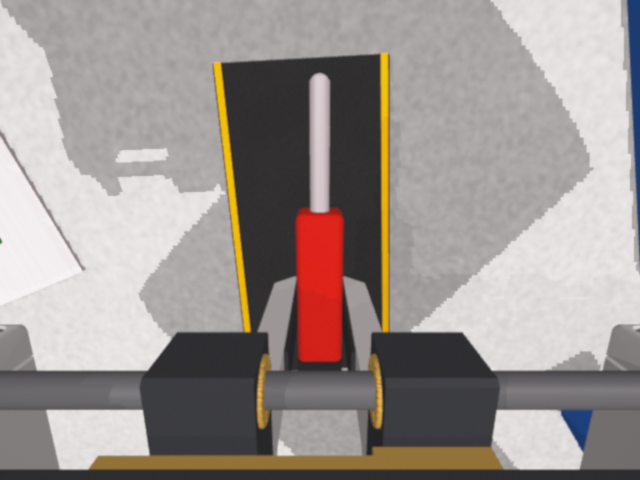

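Run:
```python
from h import *
t=ray('wrist',(319.5,73),.056); print(t, np.linalg.norm(t[:2]-[.4673,.3796]))
```

```text
[0.57123483 0.35972517 0.056     ] 0.10581803770528503
```

>>> apply_moves([
  {"dp":[0,0,0],"roll":-0.18,"grip":1},
  {"dp":[0,0,0],"roll":-0.19,"grip":1},
  {"dp":[0.048,0,0.014],"roll":0,"grip":1},
  {"dp":[0.048,0,0.014],"roll":0,"grip":1},
  {"dp":[0.048,0,0.014],"roll":0,"grip":1},
  {"dp":[0,0,0],"roll":0,"grip":1},
  {"dp":[0,0,0],"roll":0,"grip":1},
])

```text
time_s: 30.9
ee_pos: [0.5345, 0.2459, 0.0574]
eef_rot: [-1.572, -0.0, -1.389]
force: [-0.6, 0.4, -0.5]
grip_width: 0.0212
```

Run:
```python
from h import *
plan((.535,.246,.058,-1.386)); i=imaging.camera_info('wrist'); im=snap('wrist','w13.png'); stylus('wrist',im,.067)
hsv=cv2.cvtColor(im,cv2.COLOR_BGR2HSV)
m=cv2.inRange(hsv,(15,150,120),(32,255,255)); m[:,:180]=0;m[:,460:]=0;m[300:]=0
for c in cv2.findContours(m,0,1)[0]:
    if cv2.contourArea(c)<60: continue
    print('yel',cv2.boundingRect(c),cv2.boxPoints(cv2.minAreaRect(np.array([ray('',p[0],.085,i)[:2] for p in c],np.float32))).round(4).tolist())
```

```text
at [0.5345 0.2459 0.0574] [-1.5718 -0.     -1.3888] F [-0.6  0.4 -0.5] w 0.0212 t 30.9
roll -0.003 dp [ 0.     -0.0006  0.0005]
red px [319. 285.] xy [0.545  0.2483] sz [0.076 0.022] ang 11.1
yel (180, 168, 36, 132) [[0.5376999974250793, 0.30399999022483826], [0.5934000015258789, 0.2964000105857849], [0.5938000082969666, 0.2996000051498413], [0.538100004196167, 0.30709999799728394]]
```

View pics/w13.png

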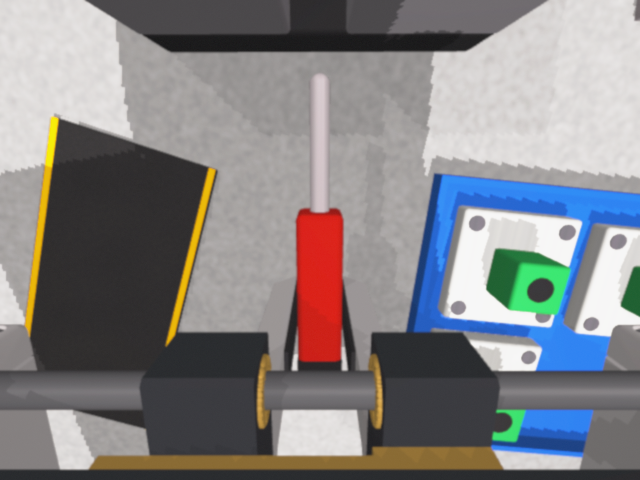

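The notch opening (290–345, row 15) lines up with the shaft (320). I advance.

>>> apply_moves([
  {"dp":[0,0,0.012],"roll":0,"grip":1},
  {"dp":[0,0,0.012],"roll":0,"grip":1},
  {"dp":[0,0,0.01],"roll":0,"grip":1},
  {"dp":[0,0,0.006],"roll":0,"grip":1},
  {"dp":[0,0,0],"roll":0,"grip":1},
])

```text
time_s: 31.58
ee_pos: [0.5744, 0.253, 0.0578]
eef_rot: [-1.571, -0.0, -1.389]
force: [-0.3, -1.6, -0.7]
grip_width: 0.0215
```

>>> apply_moves([
  {"dp":[0,0,0.003],"roll":0,"grip":1},
  {"dp":[0,0,0.003],"roll":0,"grip":1},
  {"dp":[0,0,0.003],"roll":0,"grip":1},
  {"dp":[0,0,0],"roll":0,"grip":1},
])

```text
time_s: 32.08
ee_pos: [0.5831, 0.2546, 0.0579]
eef_rot: [-1.571, -0.0, -1.389]
force: [-1.0, -0.3, -0.5]
grip_width: 0.0218
```

>>> apply_moves([
  {"dp":[0,0,0.003],"roll":0,"grip":1},
  {"dp":[0,0,0.002],"roll":0,"grip":1},
  {"dp":[0,0,0.001],"roll":0,"grip":1},
  {"dp":[0,0,0],"roll":0,"grip":1},
])

```text
time_s: 32.58
ee_pos: [0.5888, 0.2557, 0.0578]
eef_rot: [-1.571, -0.0, -1.388]
force: [-3.4, -0.3, -0.3]
grip_width: 0.0217
```

>>> apply_moves([
  {"dp":[0,0,0.001],"roll":0,"grip":1},
  {"dp":[0,0,0.001],"roll":0,"grip":1},
  {"dp":[0,0,0],"roll":0,"grip":1},
])

```text
time_s: 32.95
ee_pos: [0.5904, 0.2561, 0.0577]
eef_rot: [-1.572, -0.0, -1.388]
force: [-7.6, -0.4, 0.9]
grip_width: 0.0219
```

>>> apply_moves([
  {"dp":[0,0,0.001],"roll":0,"grip":1},
  {"dp":[0,0,0.001],"roll":0,"grip":1},
  {"dp":[0,0,0],"roll":0,"grip":1},
])

```text
time_s: 33.33
ee_pos: [0.591, 0.2562, 0.0572]
eef_rot: [-1.576, -0.0, -1.388]
force: [-17.3, -3.3, 4.9]
grip_width: 0.0215
```

The force climbs to 17 N, above the spring's 4.4 N, so the button is bottomed. It has been held for more than half a second, so I withdraw.

>>> apply_moves([
  {"dp":[0,0,-0.004],"roll":0,"grip":1},
  {"dp":[0,0,-0.006],"roll":0,"grip":1},
  {"dp":[0,0,-0.012],"roll":0,"grip":1},
  {"dp":[0,0,-0.018],"roll":0,"grip":1},
  {"dp":[0,0,-0.02],"roll":0,"grip":1},
  {"dp":[0,0,0],"roll":0,"grip":1},
  {"dp":[0,0,0],"roll":0,"grip":1},
])

```text
time_s: 34.2
ee_pos: [0.5348, 0.2458, 0.0584]
eef_rot: [-1.569, 0.0, -1.389]
force: [0.4, -0.4, -0.2]
grip_width: 0.0214
```

Run:
```python
from h import *
plan((.4675,.3798,.058,None),(.4675,.3798,.058,-1.756),(.4675,.3798,.017,None)); im=snap('wrist','w14.png'); stylus('wrist',im,.067)
```

```text
at [0.5348 0.2458 0.0584] [-1.5692e+00  2.0000e-04 -1.3886e+00] F [ 0.4 -0.4 -0.2] w 0.0214 t 34.2
roll 0.000 dp [-0.144   0.0004 -0.0419]
roll 0.367 dp [0. 0. 0.]
roll 0.000 dp [ 0.      0.041  -0.0001]
red px [319. 285.] xy [0.5451 0.2475] sz [0.077 0.022] ang 11.1
```

>>> apply_moves([
  {"dp":[-0.048,0,-0.014],"roll":0,"grip":1},
  {"dp":[-0.048,0,-0.014],"roll":0,"grip":1},
  {"dp":[-0.048,0,-0.014],"roll":0,"grip":1},
  {"dp":[0,0,0],"roll":0.18,"grip":1},
  {"dp":[0,0,0],"roll":0.187,"grip":1},
  {"dp":[0,0.025,0],"roll":0,"grip":1},
  {"dp":[0,0,0],"roll":0,"grip":1},
  {"dp":[0,0,0],"roll":0,"grip":1},
])

```text
time_s: 35.25
ee_pos: [0.467, 0.3798, 0.0336]
eef_rot: [-1.57, 0.0, -1.755]
force: [0.0, -0.3, -0.4]
grip_width: 0.0215
```

Run:
```python
from h import *
plan((.4675,.3798,.017,-1.756)); im=snap('wrist','w15.png'); stylus('wrist',im,.045)
```

```text
at [0.467  0.3798 0.0336] [-1.5703e+00  5.0000e-04 -1.7554e+00] F [ 0.  -0.3 -0.4] w 0.0215 t 35.25
roll 0.001 dp [-0.0001  0.0166  0.0005]
red px [319. 284.] xy [0.4787 0.3775] sz [0.022 0.076] ang 79.4
```

>>> apply_moves([
  {"dp":[0,0.012,0],"roll":0,"grip":1},
  {"dp":[0,0.0045,0],"roll":0,"grip":1},
  {"dp":[0,0,0],"roll":0,"grip":1},
  {"dp":[0,0,0],"roll":0,"grip":-0.3},
  {"dp":[0,0,0],"roll":0,"grip":-0.3},
  {"dp":[0,0,0],"roll":0,"grip":-0.3},
  {"dp":[0,0,0],"roll":0,"grip":-0.3},
  {"dp":[0,-0.04,0],"roll":0,"grip":-0.3},
  {"dp":[0,-0.06,0],"roll":0,"grip":-0.3},
  {"dp":[0,-0.06,0],"roll":0,"grip":-0.3},
])

```text
time_s: 36.55
ee_pos: [0.4662, 0.3794, 0.1782]
eef_rot: [-1.571, -0.0, -1.756]
force: [-0.2, -0.1, -0.1]
grip_width: 0.0611
```

>>> apply_moves([
  {"dp":[0.03,-0.03,0],"roll":0,"grip":-0.3},
  {"dp":[0.03,-0.03,0],"roll":0,"grip":-0.3},
  {"dp":[0,0,0],"roll":0,"grip":-0.3},
  {"dp":[0,0,0],"roll":0,"grip":-0.3},
])

```text
time_s: 37.05
ee_pos: [0.4553, 0.3209, 0.2356]
eef_rot: [-1.572, -0.001, -1.756]
force: [-0.4, -0.6, -0.9]
grip_width: 0.0608
```

Run:
```python
from h import *
plan(); im=snap('wrist','w16.png'); stylus('wrist',im); bosses('wrist',.048,im,.018)
for p in((.4675,.3798,.014),): print(proj('wrist',p))
s=snap('scene','s5.png')[120:300,280:520]; 
cv2.imwrite('pics/fin.png',np.hstack([cv2.resize(im,(427,320)),cv2.resize(s,(373,320))]))
```

```text
at [0.4553 0.3209 0.2356] [-1.5716e+00 -5.0000e-04 -1.7555e+00] F [-0.4 -0.6 -0.9] w 0.0608 t 37.05
red px [264. 210.] xy [0.4757 0.3759] sz [0.025 0.076] ang 79.4
boss px [ 36. 200.] xy [0.532 0.591] sz [0.036 0.089] ang 4.7
boss px [506. 168.] xy [0.476 0.134] sz [0.029 0.037] ang 4.4
boss px [497.  79.] xy [0.557 0.139] sz [0.026 0.037] ang 4.4
boss px [590.  56.] xy [0.561 0.056] sz [0.027 0.044] ang 4.6
plate px [270. 352.] xy [0.317 0.403] sz [0.077 0.07 ] ang 79.3
plate px [498. 165.] xy [0.475 0.128] sz [0.07  0.069] ang 4.4
plate px [488.  82.] xy [0.558 0.133] sz [0.069 0.069] ang 4.5
plate px [576.  59.] xy [0.562 0.046] sz [0.069 0.072] ang 4.5
[263.53912775 216.63484509]
```

The numbers check out: the plates measure in their slots at 4.4° to 4.5° and the stylus is on the mat. Handing in.

```bash
python3 -c "
from h import *
im=imaging.camera('wrist'); stylus('wrist',im); ctrl.hand_in(); print(ctrl.get_obs()['time_s'])"
```

```text
red px [264. 210.] xy [0.4756 0.376 ] sz [0.025 0.076] ang 79.3
the job is handed in; nothing more can be done
the job is handed in; nothing more can be done
```

I tipped all three covers onto their backs with light pushes and set them side by side in the blue tray, boss up. I then pressed the logger button with the stylus, laid the stylus back on its mat and handed the job in at about 37 s. No verdict was reported.

**Last checks (wrist camera):**
- **Covers:** the plate centres measured (0.475, 0.128), (0.558, 0.133) and (0.562, 0.046) m. That is within about 47 mm of the tray's middle along each side, and square to the tray.
- **Stylus:** it lies on the mat at the place I took it from, and two readings just before hand-in agreed.
- **Button:** I did not read its travel directly. The push force rose to about 17 N, well above the 4.4 N spring, so it was fully in and held there for more than half a second. After I withdrew the stylus, the force was back to about zero.

The final overview picture could not be viewed because the limit of 16 was reached, so the end state rests on the measured numbers. Likewise, I did not re-measure the bystanders at the end; the arm made no planned contact with any of them.

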